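Consolidate the strip trays and stack the emptied one

TASK

Two aluminium strip trays lie end to end in the dark cradle with the yellow end stops: one holds two strip holders, the other three. Slide the two strip holders along the channel into the three-holder tray, without lifting any holder out, so that all five lie flat and wholly inside that tray; then take the emptied tray and stack it squarely on top of the two empty trays on the stand at the side. Leave the full tray in its place in the cradle, keep the stack of empties where it is, and do not disturb the other things on the desk.

Things in the scene. Friction and masses are not known exactly. Their poses are not given: they have to be found in the camera images.
- cradle: fixed dark plate, 100 x 296 (y) x 6 mm, origin: centre of underside, on the desk. Trays lie on it end to end along y, centres 67 from its centre. Yellow stops 22 tall at both ends close the trays' outer ends, inner faces 134 from its centre. Nubs 8 tall flank the trays near their ends; none beside the middle 60 of a tray. Five holders pushed up to a stop end 9 on its side of the centre
- donor: tray to be emptied, in either half of the cradle; its two holders lie near its middle, with 35 mm or more of free floor behind them at its outer end, room for closed fingers. aluminium U-channel tray, 132 long (y) x 66 wide (x) x 24 tall mm, floor 4 thick, two long walls 4 thick (inner width 58), short ends open, 150 g. Origin: centre of underside
- receiver: tray to be filled, in the other half of the cradle, holding three holders with gaps between them. aluminium U-channel tray, 132 long (y) x 66 wide (x) x 24 tall mm, floor 4 thick, two long walls 4 thick (inner width 58), short ends open, 150 g. Origin: centre of underside
- stand: fixed dark plate, 100 x 160 (y) x 6 mm, with four small nubs, carrying two stacked empty trays, left or right of the cradle. Origin: centre of underside, on the desk
- empty_low: lower empty tray, loose, on the stand: aluminium U-channel tray, 132 long (y) x 66 wide (x) x 24 tall mm, floor 4 thick, two long walls 4 thick (inner width 58), short ends open, 150 g. Origin: centre of underside
- empty_top: upper empty tray, loose, on the lower one's wall tops, origin 30 above the desk; the emptied tray goes flat on its wall tops, with its origin 24 above this one's. aluminium U-channel tray, 132 long (y) x 66 wide (x) x 24 tall mm, floor 4 thick, two long walls 4 thick (inner width 58), short ends open, 150 g. Origin: centre of underside
- strip1: one of the two holders that start in the tray to be emptied; blue plastic strip holder with white paper face, 53 (x, across the tray) x 25 (y, along it) x 14 tall mm, corners bevelled 3, 30 g; lies flat on the tray floor and slides along it. Origin: centre of underside
- strip2: one of the two holders that start in the tray to be emptied; yellow plastic strip holder with white paper face, 53 (x, across the tray) x 25 (y, along it) x 14 tall mm, corners bevelled 3, 30 g; lies flat on the tray floor and slides along it. Origin: centre of underside
- strip3: one of the three holders that start in the tray to be filled; blue plastic strip holder with white paper face, 53 (x, across the tray) x 25 (y, along it) x 14 tall mm, corners bevelled 3, 30 g; lies flat on the tray floor and slides along it. Origin: centre of underside
- strip4: one of the three holders that start in the tray to be filled; yellow plastic strip holder with white paper face, 53 (x, across the tray) x 25 (y, along it) x 14 tall mm, corners bevelled 3, 30 g; lies flat on the tray floor and slides along it. Origin: centre of underside
- strip5: one of the three holders that start in the tray to be filled; blue plastic strip holder with white paper face, 53 (x, across the tray) x 25 (y, along it) x 14 tall mm, corners bevelled 3, 30 g; lies flat on the tray floor and slides along it. Origin: centre of underside
- stapler: a grey steel desk stapler, about 140 x 36 x 50 mm, loose; leave alone
- protractor: a flat orange plastic half-round protractor, about 150 x 85 x 4 mm, loose; leave alone
- sunglasses: folded tortoiseshell sunglasses standing on their rims, about 130 x 25 x 46 mm, loose; leave alone
- aircraft: a chrome airliner model on a black round stand, about 172 long, 160 wingspan, 137 tall mm, loose; leave alone
- mug: a blue mug, 80 across, 90 tall mm, loose; leave alone

How it is judged (in metres and radians):
On the way, in this order (a step that is already met when the one before it is completed fails the run):
1. all five strip holders lie flat and wholly inside the tray to be filled, while the emptied tray is still in the cradle (y of strip1 in the frame of receiver between -0.0565 and 0.0565 m and x of strip1 in the frame of receiver between -0.008 and 0.008 m and z of strip1 in the frame of receiver between 0.001 and 0.008 m and y of strip2 in the frame of receiver between -0.0565 and 0.0565 m and x of strip2 in the frame of receiver between -0.008 and 0.008 m and z of strip2 in the frame of receiver between 0.001 and 0.008 m and y of strip3 in the frame of receiver between -0.0565 and 0.0565 m and x of strip3 in the frame of receiver between -0.008 and 0.008 m and z of strip3 in the frame of receiver between 0.001 and 0.008 m and y of strip4 in the frame of receiver between -0.0565 and 0.0565 m and x of strip4 in the frame of receiver between -0.008 and 0.008 m and z of strip4 in the frame of receiver between 0.001 and 0.008 m and y of strip5 in the frame of receiver between -0.0565 and 0.0565 m and x of strip5 in the frame of receiver between -0.008 and 0.008 m and z of strip5 in the frame of receiver between 0.001 and 0.008 m and distance of donor from where it was at the start of the episode below 0.02 m), for 0.2 s.
2. the emptied tray sits squarely on the two empty trays (x of donor in the frame of empty_top between -0.012 and 0.012 m and y of donor in the frame of empty_top between -0.015 and 0.015 m and z of donor in the frame of empty_top between 0.02 and 0.028 m and angle between the y axis of donor and the y axis of empty_top, either way round below 0.15 rad and angle between donor's own z axis and vertical below 0.06 rad and linear speed of donor below 0.02 m/s), for 0.2 s.
At the end, for the whole second after the job is handed in: All five holders lie flat, wholly inside the tray to be filled (3 mm overhang allowed). The emptied tray rests level and still on the upper empty tray, within 12 mm across, 15 mm along and 0.15 rad. The filled tray and both empty trays are within 15 mm of their starting places (all of step 2 and y of strip1 in the frame of receiver between -0.0565 and 0.0565 m and x of strip1 in the frame of receiver between -0.008 and 0.008 m and z of strip1 in the frame of receiver between 0.001 and 0.008 m and y of strip2 in the frame of receiver between -0.0565 and 0.0565 m and x of strip2 in the frame of receiver between -0.008 and 0.008 m and z of strip2 in the frame of receiver between 0.001 and 0.008 m and y of strip3 in the frame of receiver between -0.0565 and 0.0565 m and x of strip3 in the frame of receiver between -0.008 and 0.008 m and z of strip3 in the frame of receiver between 0.001 and 0.008 m and y of strip4 in the frame of receiver between -0.0565 and 0.0565 m and x of strip4 in the frame of receiver between -0.008 and 0.008 m and z of strip4 in the frame of receiver between 0.001 and 0.008 m and y of strip5 in the frame of receiver between -0.0565 and 0.0565 m and x of strip5 in the frame of receiver between -0.008 and 0.008 m and z of strip5 in the frame of receiver between 0.001 and 0.008 m and distance of each of receiver, empty_top, empty_low from where it was at the start of the episode below 0.015 m and angle between receiver's own z axis and vertical below 0.06 rad); the robot touches nothing.
It fails at once if a strip holder is lifted out of the channel (over 20 mm above its place) (z of any of strip1, strip2, strip3, strip4, strip5 in the frame of cradle above 0.03 m).
It fails at once if a bystander (stapler, protractor, sunglasses, aircraft model, mug) is moved more than 20 mm (distance of any of stapler, protractor, sunglasses, aircraft, mug from where it was at the start of the episode above 0.02 m).
It also fails if it takes over 54 s, if anything falls off the work surface, if the arm or the gripper's body presses on something with over 40 N, if the wrist force passes 120 N, or if a joint passes its speed limit or range.

ROBOT

A 6-joint arm with a two-finger parallel gripper is mounted at the origin on the work surface. World frame = base frame: x ahead of the robot, y to its left, z up, the work surface at z = 0. Lengths are in mm, angles in degrees, forces in N, time in s.
With the tool pointing down it reaches from about 325 to 925 mm from the base axis. Payload 3.1 kg.
Tool frame: the origin (TCP) lies at the very end of the fingers, on their centre line; the grasp point (between the pads) lies grasp_offset behind it (grasp_offset is the distance from the TCP to the grasp point, in mm); z points along the fingers, y is the line along which they close (so a half turn about z gives the same grasp; the last joint's range is limited). The gripper opens to 85 mm and grips with 20 to 120 N. Pads are 22 mm wide; open, the fingers measure 114 mm over their backs; the gripper's body (76 mm by 85 mm) begins 54 mm behind the grasp point. The pads swing forward as they close: fully open they stand 13 mm farther back than shut.
Start: joints at [63.071, 12.427, 92.441, -0, 75.132, -6.429], TCP at [218.866, 585.437, 231.3] pointing down, gripper open.
Joint ranges: [-157.48, 157.48], [-44.54, 120.13], [17.64, 146.25], [-64.5, 244.5], [7.68, 150.69], [-147.95, 147.95]. Speed limits (degrees/s): [159.86, 159.86, 180, 180, 180, 180].

INTERFACE

Orientations are given as [roll, pitch, yaw] about the fixed x, y, z axes, in that order (R = Rz(yaw) Ry(pitch) Rx(roll)).
In Python, from station import * gives the robot as it stands. Calls block until the motion is done:
- goto(position, orientation): joint-space move of the TCP to a pose.
- move_l(position, attitude=None, speed=150): straight line of the TCP; attitude=None keeps the orientation; speed is the mean speed in mm/s.
- move_j(angles): joint-space move.
- grip(opening, squeeze=None): finger opening in mm; squeeze is the grip in N (None keeps the last); returns when the fingers have stopped.
- wait(seconds).
- solve_ik(position, orientation): joint angles nearest the present ones, or None.
- get_obs(): the state.
- get_image(name): name is "scene" or "side" or "wrist"; returns the picture (420x560x3 uint8, red, green, blue); there is no depth.
- get_calibration(name): a dict with "fx", "fy", "cx", "cy" (pixels), "R" (3x3) and "t" (3): a world point X has camera coordinates R X + t; the wrist camera has in their place "mount" (4x4, takes a point from camera to tool coordinates, whose origin is the TCP and whose axes are the flange's). Camera axes: x right, y down, z forward; pixel columns grow to the right and rows downward; lengths in mm; the calibration is good to about 2 mm. A picture is of the moment at which its call begins: read the wrist's pose just before it. get_calibration takes no time and is no camera call.
A pose or a line that the arm cannot do raises Unreachable and nothing moves.
- sign_off(): hands the job in; it is judged then, once.
Trained networks look in the newest picture that a camera, given by its name, has taken for a name from the list of things; names that differ only in an ending like _2 or _b are one class to them, and where a whole thing is asked for, a point or a joint stands for the part that bears it (a point fixed in the world has none). Each returns a list of dicts, best first, with "score" (0 to 1); they miss things now and then, are a little off and sometimes report something else, mostly with a low value. They report only what shows in the picture. A call takes as long as a camera call.
- spot_in(name, camera): "extent" ([centre column, centre row, width, height] in pixels, round what is visible of it).
- regions_of(name, camera): "region" (420x560 bool, what is visible of it) and "extent" ([centre column, centre row, width, height] in pixels, round what is visible of it).
The state is a dict: "t": time; "joint_pos": joint angles; "qvel": joint speeds; "effort": joint torques, N m; "tcp_pos": TCP position; "ee_rot": TCP orientation; "wrist_force": force on the tool from outside, world axes, zero at the start; "moment": the same for the moment, N m; "grip_width": finger opening in mm; "grip_force": force on a finger pad.
Only numpy, scipy, OpenCV 4.12 (cv2) and the standard library are available. Lean on these libraries where they do the work, as an engineer would, in place of code of your own. Each camera call takes 0.05 s, during which the arm holds its last target. There are 200 camera calls.

## Working session

There is one attempt and no reset: what is moved stays moved. The work goes in short steps, each a Python script; the robot and the scene stay as the last script left them, time stands still between calls to the robot, and variables do not carry over. Pictures are saved under pics/ and viewed, at most 10 in all, crops included, and the job is handed in when it is done.

```bash
mkdir -p pics; ls; python3 - <<'E'
from station import *
import cv2,numpy as np
o=get_obs();print(o)
a=[]
for n in ["scene","side"]:
    im=get_image(n);cv2.imwrite(f"pics/{n}0.png",im[...,::-1])
    c=get_calibration(n);print(n,{k:np.round(v,3).tolist() for k,v in c.items()})
    for k in ["cradle","stand","donor","strip1","strip2"]:
        r=spot_in(k,n);print(k,[(np.round(x["extent"]).tolist(),round(x["score"],2)) for x in r[:6]])
print(get_calibration("wrist"))
E
```

```text
pics
{'t': 0.0, 'joint_pos': array([ 6.30712832e+01,  1.24794543e+01,  9.25296391e+01,  2.84273364e-04,
        7.51302966e+01, -6.42910924e+00]), 'qvel': array([ 0.00236187,  0.01336301, -0.01992054, -0.04400749,  0.00996482,
       -0.04857641]), 'effort': array([ 7.50713316e-04, -3.96844018e+01, -3.03855443e+01, -2.87274383e-05,
        9.64959094e-03,  8.66690954e-06]), 'tcp_pos': array([218.48627281, 584.69453357, 229.92848422]), 'ee_rot': array([-1.79861517e+02, -1.58808585e-02,  1.59500300e+02]), 'wrist_force': array([-0.08753283, -0.67163009, -0.23006545]), 'moment': array([-0.02682761,  0.01378829, -0.02530271]), 'grip_force': 0.0, 'grip_width': 85.5265607681758}
scene {'fx': 475.114, 'fy': 475.114, 'cx': 272.546, 'cy': 206.57, 'R': [[-0.321, 0.947, -0.009], [0.819, 0.273, -0.505], [-0.476, -0.169, -0.863]], 't': [150.386, -402.029, 1455.312]}
cradle [([261.0, 236.0, 124.0, 79.0], 0.74)]
stand [([401.0, 255.0, 82.0, 65.0], 0.57)]
donor [([238.0, 221.0, 58.0, 43.0], 0.95)]
strip1 [([299.0, 246.0, 18.0, 19.0], 0.76), ([232.0, 218.0, 16.0, 23.0], 0.74), ([273.0, 236.0, 14.0, 20
[... 818 characters left out ...]
.0, 43.0, 40.0], 0.27)]
strip2 [([241.0, 235.0, 20.0, 12.0], 0.77), ([266.0, 197.0, 15.0, 15.0], 0.69), ([271.0, 190.0, 14.0, 11.0], 0.64), ([245.0, 225.0, 18.0, 16.0], 0.47), ([251.0, 218.0, 15.0, 10.0], 0.46), ([269.0, 197.0, 43.0, 40.0], 0.27)]
{'fx': 297.5373683406259, 'fy': 297.5373683406259, 'cx': 279.05361685327836, 'cy': 209.7473442823212, 'mount': array([[-9.82685063e-04, -9.57611708e-01, -2.88060499e-01,
         7.25106177e+01],
       [ 9.99999480e-01, -1.01973529e-03, -2.14333543e-05,
        -1.58217340e+00],
       [-2.73220624e-04, -2.88060370e-01,  9.57612212e-01,
        -1.42833601e+02],
       [ 0.00000000e+00,  0.00000000e+00,  0.00000000e+00,
         1.00000000e+00]])}
```

View pics/scene0.png

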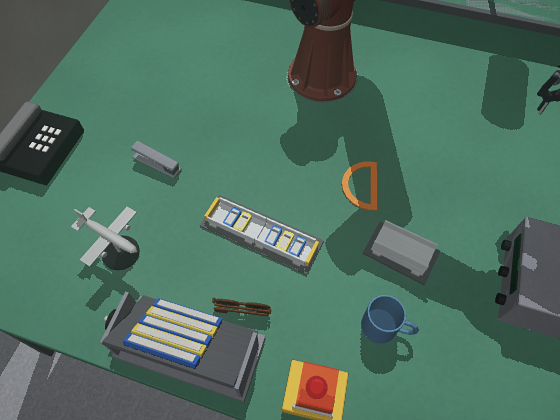

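View pics/side0.png

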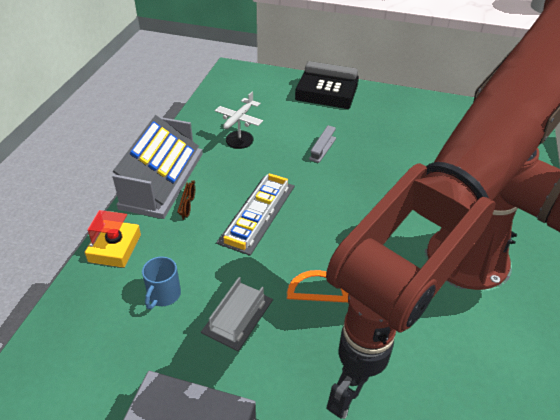

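The scene view shows the cradle at about (261,236), with the two-holder donor at its upper-left (low y) end near (238,221). The stand with the empties is at (401,251). The side view agrees: donor at (266,195), receiver at (245,228), stack at (237,310). Next I'll get rough poses and move the wrist camera above the cradle and the stand.

```bash
cat > h.py <<'E'
from station import *
import cv2,numpy as np
from scipy.spatial.transform import Rotation as Ro
def cam(n):
    c=get_calibration(n);K=np.array([[c["fx"],0,c["cx"]],[0,c["fy"],c["cy"]],[0,0,1]])
    if n!="wrist": return K,np.array(c["R"]),np.array(c["t"])
    o=get_obs();T=np.eye(4);T[:3,:3]=Ro.from_euler("xyz",o["ee_rot"],degrees=True).as_matrix();T[:3,3]=o["tcp_pos"]
    W=np.linalg.inv(T@np.array(c["mount"]));return K,W[:3,:3],W[:3,3]
def onplane(px,C,z):
    K,R,t=C;px=np.atleast_2d(px).astype(float)
    d=np.c_[px,np.ones(len(px))]@np.linalg.inv(K).T@R;o=-R.T@t
    return (o+d*((z-o[2])/d[:,2])[:,None])[:,:2]
def H(C,z): # world (x,y,1) at z -> pixel
    K,R,t=C;return K@np.c_[R[:,0],R[:,1],R[:,2]*z+t]
def rect(im,C,z,c,s=2,w=380,h=280,yaw=0):
    # output: columns = along y axis of frame at c w/ yaw, rows = along its -x
    a=np.deg2rad(yaw);ex=np.array([np.cos(a),np.sin(a)]);ey=np.array([-ex[1],ex[0]])
    A=np.eye(3);o=np.array(c)-ey*w/2/s*-1*-1+ex*h/2/s
    A[:2,0]=ey/s;A[:2,1]=-ex/s;A[:2,2]=o
    return cv2.warpPerspective(im,H(C,z)@A,(w,h),flags=cv2.INTER_LINEAR|cv2.WARP_INVERSE_MAP)
E
python3 - <<'E'
from h import *
try: print("go",grasp_offset)
except Exception as e: print(e)
for n in ["scene","side"]:
    C=cam(n);get_image(n)
    for k in ["cradle","stand"]:
        r=regions_of(k,n)
        if r:
            m=r[0]["region"].astype(np.uint8);cs=cv2.findContours(m,0,1)[0];c=max(cs,key=cv2.contourArea)[:,0]
            w=onplane(c,C,12).astype(np.float32);print(n,k,r[0]["score"],cv2.minAreaRect(w))
C=cam("scene")
# clicked ends: wall/stops in scene picture
print(onplane([[211,207],[313,253]],C,20),onplane([[401,243]],C,54))
E
```

```text
go 18.700000000000003
scene cradle 0.79 ((575.2110595703125, 3.1715545654296875), (297.1682434082031, 100.80738830566406), 81.94635009765625)
scene stand 0.93 ((518.4904174804688, 340.9622497558594), (159.7716827392578, 99.57681274414062), 79.10115814208984)
side cradle 0.84 ((564.601318359375, 11.525436401367188), (297.0780944824219, 99.52855682373047), 80.76152801513672)
side stand 0.65 ((508.91314697265625, 347.60675048828125), (161.60604858398438, 103.71475982666016), 78.79664611816406)
[[ 549.97837345 -136.27311844]
 [ 590.63936544  143.41975377]] [[516.92874489 332.78037631]]
```

```bash
python3 - <<'E'
from h import *
goto([545,325,230],[180,0,79]);wait(.3)
for n,c,yaw,zs in [("stand",(513,344),-11,78-24),("cradle",(569,7),-8.5,30)]:
    if n=="cradle": goto([569,7,190],[180,0,81.5]);wait(.3)
    C=cam("wrist");im=get_image("wrist");np.savez(f"{n}.npz",im=im,K=C[0],R=C[1],t=C[2])
    r=rect(im,C,zs,c,2,760,300,yaw);cv2.imwrite(f"pics/r_{n}.png",r[...,::-1])
    for k in ([n,"empty_top"] if n=="stand" else [n,"donor","receiver"]):
        for x in regions_of(k,"wrist")[:3]:
            w=onplane(np.argwhere(x["region"])[:,::-1],C,zs).astype(np.float32);print(k,round(x["score"],2),cv2.minAreaRect(w))
    for x in (regions_of("strip1","wrist") if n=="cradle" else []):
            w=onplane(np.argwhere(x["region"])[:,::-1],C,24).astype(np.float32);print(n,round(x["score"],2),cv2.minAreaRect(w))
print(get_obs()["t"],get_obs()["tcp_pos"])
# side by side
a=cv2.imread("pics/r_stand.png");b=cv2.imread("pics/r_cradle.png");cv2.imwrite("pics/r.png",np.r_[a,b])
E
```

```text
stand 0.68 ((519.7256469726562, 348.90679931640625), (139.0499267578125, 87.8538589477539), 77.70384216308594)
empty_top 0.68 ((512.2514038085938, 341.72174072265625), (132.8811492919922, 66.16378784179688), 78.90715789794922)
cradle 0.93 ((572.607177734375, 4.1158599853515625), (282.80609130859375, 95.28592681884766), 81.79010009765625)
donor 0.7 ((563.4046020507812, -61.11274719238281), (136.5399932861328, 66.06837463378906), 81.98722839355469)
donor 0.7 ((586.354248046875, 99.22390747070312), (25.062780380249023, 51.664939880371094), 81.5357437133789)
donor 0.65 ((380.708740234375, 177.00079345703125), (66.50843048095703, 97.3281021118164), 81.54879760742188)
receiver 0.57 ((581.6859130859375, 69.16036224365234), (130.78582763671875, 66.10259246826172), 82.02507019042969)
cradle 0.82 ((577.7440185546875, 37.04351806640625), (26.210365295410156, 52.597564697265625), 83.04756927490234)
cradle 0.73 ((562.228515625, -75.10064697265625), (30.575223922729492, 53.53875732421875), 79.61758422851562)
cradle 0.6 ((586.8547973632812, 100.05104064941406), (24.624244689941406, 52.02119445800781), 81.5311050415039)
cradle 0.57 ((582.5464477539062, 68.5269546508789), (24.997665405273438, 52.64899826049805), 82.9327621459961)
4.6667 [569.01096333   7.20238249 189.98266036]
```

View pics/r.png

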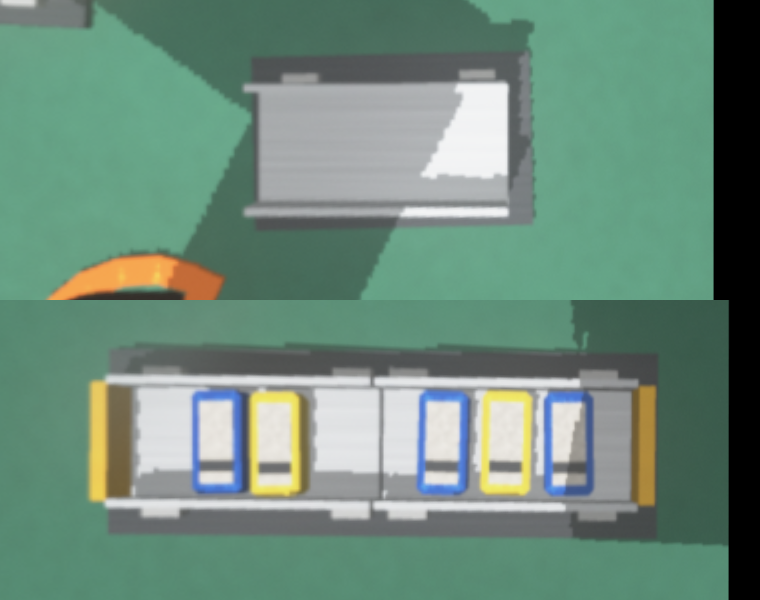

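The rectified view (2 px/mm) shows the tray joint at column 372, tray ends at 107 and 638, and walls at rows 376–510. That puts the cradle centre at about (572,3), yaw −8.1°. The outer donor holder's back edge is at column 193, leaving about 44 mm free behind it. The empties are centred at about (512.5,342), yaw −11°. Now the push.

```bash
cat >> h.py <<'E'
CC=np.array([572,2.9]);CY=-8.1;SC=np.array([512.5,342.1]);SY=-11.
def P(c,yaw,x,y,z):
    a=np.deg2rad(yaw);return [c[0]+x*np.cos(a)-y*np.sin(a),c[1]+x*np.sin(a)+y*np.cos(a),z]
E
python3 - <<'E'
from h import *
D=[180,0,90+CY]
grip(0)
goto(P(CC,CY,0,-112,70),D)
move_l(P(CC,CY,0,-112,14.5),D,80);wait(.2)
o=get_obs();f0=o["wrist_force"];print(o["tcp_pos"],f0,o["grip_width"])
ey=np.array(P((0,0),CY,0,1,0))
for y in [-85,-50,-25,-12,-10,-8,-7,-6,-5,-4,-3]:
    move_l(P(CC,CY,0,y,14.5),D,60);wait(.1)
    o=get_obs();f=(o["wrist_force"]-f0);print(y,round(f@ey,2),np.round(f,1),np.round(o["tcp_pos"],1))
    if -f@ey>9: break
C=cam("wrist");im=get_image("wrist")
cv2.imwrite("pics/r2.png",rect(im,C,24,CC,2,760,300,CY)[...,::-1]);print(o["t"])
E
```

```text
[ 556.85581955 -108.22195681   15.23247662] [ 0.09225696 -0.49837074  0.09779783] -0.14749445116709894
-85 0.31 [-1.3  0.5  0.4] [560.  -81.2  14.4]
-50 0.96 [0.2 0.9 0.4] [565.  -46.7  14.5]
-25 0.18 [-0.1  0.2 -0.2] [568.5 -21.7  14.5]
-12 0.93 [ 0.2  0.9 -0.3] [570.3  -8.8  14.5]
-10 0.84 [-0.   0.8  0.3] [570.6  -7.   14.5]
-8 -0.02 [-0.3  0.  -0.8] [570.9  -4.9  14.5]
-7 0.12 [-1.1  0.3 -0.7] [571.   -4.   14.5]
-6 0.17 [-0.5  0.2 -0.5] [571.2  -3.   14.5]
-5 0.21 [-0.3  0.3 -0.1] [571.3  -2.   14.5]
-4 0.07 [-0.5  0.1 -0.2] [571.4  -1.   14.5]
-3 0.52 [ 0.2  0.5 -0.2] [571.6   0.   14.5]
12.3
```

View pics/r2.png

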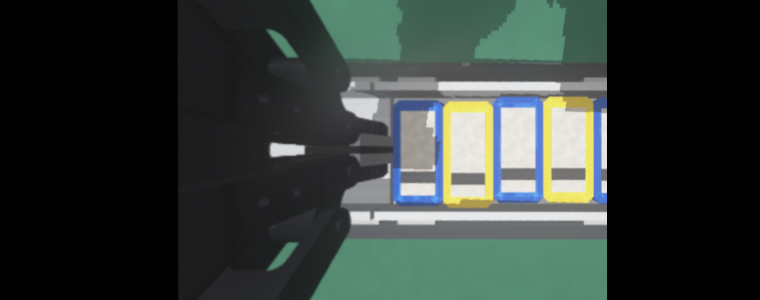

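The finger face is at column 393, so the holder row ends about +6.5 mm on the receiver side, which is inside the tray with margin. Next I back off, check, and pick up the emptied tray.

```bash
python3 - <<'E'
from h import *
D=[180,0,90+CY]
move_l(P(CC,CY,0,-10,14.5),D,60);move_l(P(CC,CY,0,-10,60),D,120)
goto(P(CC,CY,0,-20,190),D);wait(.2)
C=cam("wrist");im=get_image("wrist")
cv2.imwrite("pics/r3.png",rect(im,C,24,CC,2,760,300,CY)[...,::-1])
grip(85)
goto(P(CC,CY,0,-67,70),D);move_l(P(CC,CY,0,-67,8),D,80);wait(.1)
o=get_obs();print(o["tcp_pos"],o["wrist_force"])
C=cam("wrist");cv2.imwrite("pics/w4.png",get_image("wrist")[...,::-1])
grip(55,40);wait(.2)
o=get_obs();print(o["t"],o["tcp_pos"],o["wrist_force"],o["grip_width"],o["grip_force"])
E
python3 -c "
import cv2,numpy as np
a=cv2.imread('pics/r3.png');b=cv2.imread('pics/w4.png');b=cv2.resize(b,(400,300));b=cv2.copyMakeBorder(b,0,0,0,360,0);cv2.imwrite('pics/c4.png',np.r_[a,b])"
```

```text
[563.30895474 -63.62056771   8.71172578] [0.68319035 0.80595224 0.32617993]
16.9417 [563.31243116 -63.60471202   8.76233194] [-0.29655841 -0.69734617  5.69727315] 64.79316511917212 46.81948184967041
```

View pics/c4.png

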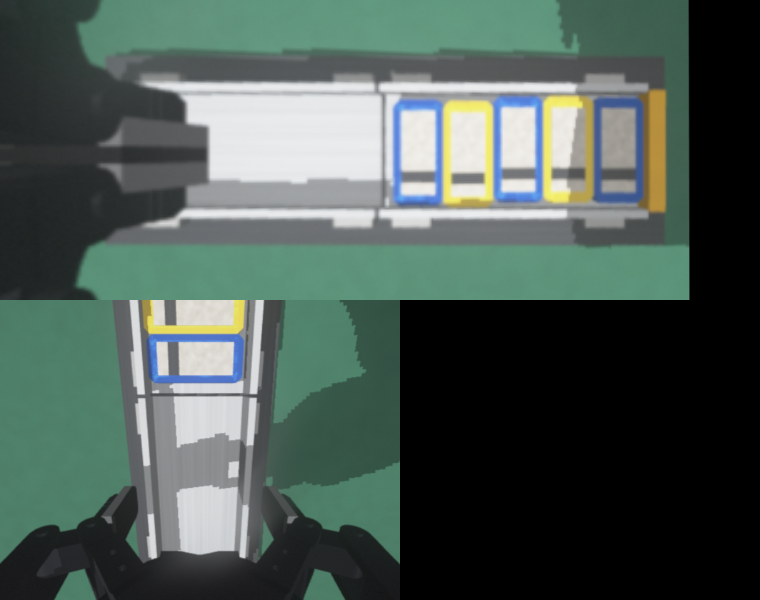

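All five holders are in the receiver (columns 393–643, tray 384–648), and the tray is gripped at 64.8 mm. Lift and place.

```bash
python3 - <<'E'
from h import *
D=[180,0,90+CY];S=[180,0,90+SY]
move_l(P(CC,CY,0,-67,40),D,60)
o=get_obs();print(o["grip_width"],o["grip_force"],o["wrist_force"])
if o["grip_width"]>62:
    move_l(P(CC,CY,0,-67,150),D,150)
    goto(P(SC,SY,0,0,150),S);wait(.1)
    cv2.imwrite("pics/w5.png",get_image("wrist")[...,::-1])
    move_l(P(SC,SY,0,0,75),S,120);wait(.2)
    o=get_obs();print(o["t"],o["tcp_pos"],o["ee_rot"],o["wrist_force"],o["grip_width"])
    cv2.imwrite("pics/s5.png",get_image("side")[190:400,130:410,::-1])
E
python3 -c "
import cv2,numpy as np
a=cv2.resize(cv2.imread('pics/w5.png'),(400,300));b=cv2.resize(cv2.imread('pics/s5.png'),(400,300));cv2.imwrite('pics/c5.png',np.c_[a,b])"
```

```text
64.96055490686706 46.02357566356659 [-0.012959   -0.31796686 -2.10436241]
21.1417 [513.4714763  342.60669754  76.39050298] [ 1.79885605e+02 -8.98325728e-02  7.90012120e+01] [-0.04751819  0.62490552 -1.76504849] 65.01829599622587Traceback (most recent call last):
  File "<string>", line 3, in <module>
    a=cv2.resize(cv2.imread('pics/w5.png'),(400,300));b=cv2.resize(cv2.imread('pics/s5.png'),(400,300));cv2.imwrite('pics/c5.png',np.c_[a,b])
                                                                                                        ~~~~~~~~~~~^^^^^^^^^^^^^^^^^^^^^^^^^^
cv2.error: OpenCV(4.12.0) /io/opencv/modules/imgcodecs/src/loadsave.cpp:1058: error: (-215:Assertion failed) image.channels() == 1 || image.channels() == 3 || image.channels() == 4 in function 'imwrite_'
```

```bash
python3 -c "
import cv2,numpy as np
a=cv2.resize(cv2.imread('pics/w5.png'),(400,300));b=cv2.resize(cv2.imread('pics/s5.png'),(400,300));cv2.imwrite('pics/c5.png',np.hstack([a,b]))"
```

```text
(no output)
```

View pics/c5.png

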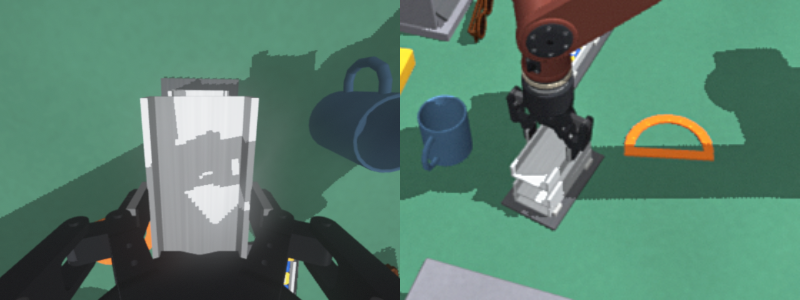

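The tray is held level and lined up above the stack (left panel: tray centred on the stand, with the stack's far end just behind it). Lowering with force watched.

```bash
python3 - <<'E'
from h import *
S=[180,0,90+SY]
f0=get_obs()["wrist_force"]
for z in [60,58.5,57.5,57,56.5,56,55.5,55]:
    move_l(P(SC,SY,0,0,z),S,40);wait(.1)
    o=get_obs();f=(o["wrist_force"]-f0)[2];print(z,o["tcp_pos"][2],f)
    if f>4: break
grip(85);wait(.2)
move_l(P(SC,SY,0,0,200),S,120);wait(.3)
o=get_obs();print(o["t"],o["wrist_force"])
C=cam("wrist");im=get_image("wrist")
for x in regions_of("empty_top","wrist")[:3]:
    w=onplane(np.argwhere(x["region"])[:,::-1],C,78).astype(np.float32);print(x["score"],cv2.minAreaRect(w))
cv2.imwrite("pics/s6.png",np.hstack([cv2.resize(np.ascontiguousarray(get_image(n)),(400,300)) for n in("scene","wrist")])[...,::-1])
E
```

```text
60 60.03899670925716 -0.5517144001191412
58.5 58.58797571326144 -0.8590103095605317
57.5 57.467583141806934 -1.1729281195288177
57 56.992669689178335 -0.5576670137582591
56.5 56.83480247301251 1.1333882236355186
56 56.78472334799189 5.860422239658662
25.7583 [1.11363764 0.5769183  0.69133141]
```

View pics/s6.png

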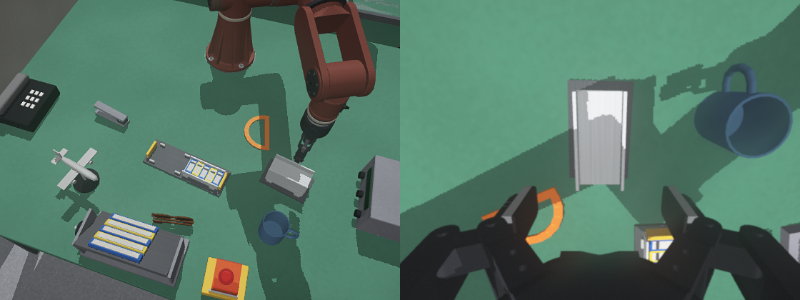

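The stack looks complete and contact came at exactly +48 mm. One closer check from the side before handing in.

```bash
python3 - <<'E'
from h import *
goto([450,200,300],[180,0,80]);wait(.2)
a=get_image("side")[150:360,180:320];b=get_image("scene")[180:300,200:450]
cv2.imwrite("pics/s7.png",np.hstack([cv2.resize(a,(340,510),interpolation=2),cv2.copyMakeBorder(cv2.resize(b,(450,216),interpolation=2),0,294,0,0,0)])[...,::-1])
E
```

```text
(no output)
```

View pics/s7.png

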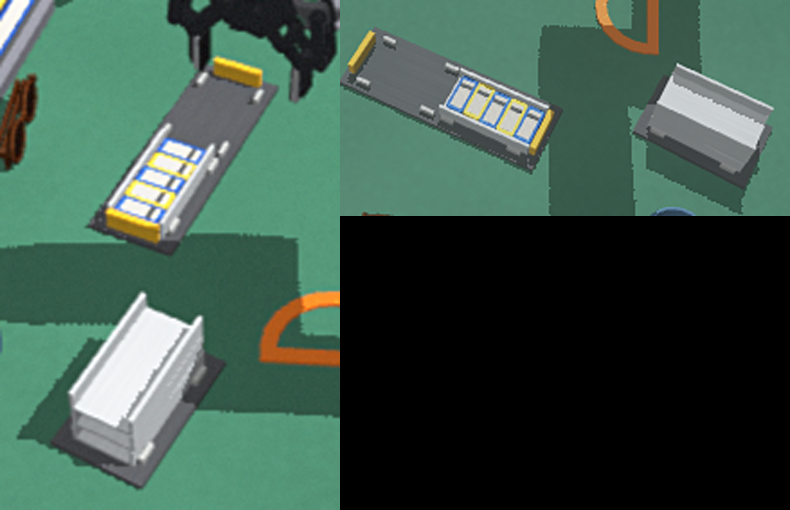

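The three trays are stacked squarely (left panel, around (140,390)), and all five holders are in the receiver against its stop.

```bash
python3 -c "
from station import *
print(sign_off(),get_obs()['t'])"
```

```text
the job is handed in; nothing more can be done
the job is handed in; nothing more can be done
```

The job is handed in: all five holders are flat in the receiver tray, the emptied tray sits squarely on the two empties, and the last pictures show nothing else disturbed. The hand-in did not report a verdict.

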